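# Press a flow-cell cartridge

### The job

Push the carrier with its cartridge fully home against the end stop of the little screw press. Then wind the handwheel clockwise until the pressure foot meets the cartridge, give it half a turn more to set the load, and let go. Do not overtighten it, and leave everything else on the bench where it is.

Things in the scene. Friction and masses are not known exactly. Their poses are not given: they have to be found in the camera images.
- press_bed: grey cast bed of the screw press, 28 mm high, 300 mm long, fixed. Origin at bench level on the upright spindle axis. x runs along the guide rails from the open loading end (205 mm before the axis) to the end stop (its face 49 mm beyond), z up. The rails stand 10 mm above the bed, 74 mm apart. The bed is 230 mm wide at the columns, else 120 mm
- crosshead_top (a point): top of the press's grey crosshead on the spindle axis, 187 mm above the bench. The crosshead is 56 mm deep, 32 mm thick, 210 mm wide, on two steel columns 22 mm thick, 82 mm left and right of the axis. The spindle runs through its nut, with a handwheel above and an aluminium pressure foot 62 x 44 mm below.
- carrier: loose aluminium sled, about 0.9 kg, 198 x 70 x 8 mm, lying on the bed between the rails, with a white flow-cell cartridge 76 x 52 x 18 mm clipped on it (its lid 26 mm above the sled's underside). Origin on the underside below the cartridge's centre, x to the end stop, z up. Fully home, its nose (48 mm ahead of the origin) meets the stop and its origin lies 1 mm beyond the spindle axis
- carrier_knob (a point): middle of the head of the steel knob on the loading end of the carrier, 130 mm behind the carrier's origin and 37.5 mm above its underside. The head is 22 mm across, from 29 to 46 mm above the underside, with a rounded top at 49 mm, on a stem 14 mm thick. Sliding the carrier takes 4 to 8 N
- handle_mid (a point): middle of the handwheel's black upright handle, a sleeve 23 mm thick and 46 mm long that spins freely on its own upright axis and tapers to 18 mm at both ends. It circles the spindle axis at a radius of 50 mm; its lower end is 4 mm above the wheel's rim (wheel 114 mm across). It sinks 16 mm for each clockwise turn
- spindle (a joint): handwheel angle in rad, growing clockwise from above; 6.28 (a turn) lowers handle and foot 16 mm. At 0 the handle is over the loading end; ends at 18.8. Turning freely takes about 8 N at the handle; it stays put. The sprung foot meets the cartridge 0.2 to 1.7 turns from the start, unknown but felt: at once 4 to 5 N more, then 3 N more per turn. Over 0.8 turn past contact is too tight
- spare_cartridge: bystander: a loose white cartridge 76 x 52 x 18 mm beside the press
- spanner: bystander: a steel spanner 150 mm long beside the press
- wash_bottle: bystander: a white bottle 60 mm across, 150 mm high
- dish: bystander: a glass dish 90 mm across, 14 mm high
There are look-alikes about, which are no part of the job. Leave any brown or pink look-alike of the carrier alone.

How it is judged:
By the outcome, as a careful person would: the job done as asked, in the order asked, and still so for the second after the job is handed in, with the robot touching nothing.
It also fails if it takes over 72 s, if anything falls off the work surface, if the arm or the gripper's body presses on something with over 40 N, if the wrist force passes 120 N, or if a joint passes its speed limit or range.

### The arm

A 6-joint arm with a two-finger parallel gripper is mounted at the origin on the work surface. World frame = base frame: x ahead of the robot, y to its left, z up, the work surface at z = 0. Lengths are in m, angles in rad, forces in N, time in s.
With the tool pointing down it reaches from about 0.35 to 0.975 m from the base axis. Payload 4.9 kg.
Tool frame: the origin (TCP) lies at the very end of the fingers, on their centre line; the grasp point (between the pads) lies 19 mm behind it (pinch_z is the distance from the TCP to the grasp point, in m); z points along the fingers, y is the line along which they close (so a half turn about z gives the same grasp; the last joint's range is limited). The gripper opens to 85 mm and grips with 20 to 120 N. Pads are 22 mm wide; open, the fingers measure 114 mm over their backs; the gripper's body (76 mm by 85 mm) begins 54 mm behind the grasp point. The pads swing forward as they close: fully open they stand 13 mm farther back than shut.
Start: joints at [0.996, 0.053, 1.613, -0, 1.476, -0.119], TCP at [0.275, 0.561, 0.231] pointing down, gripper open.
Joint ranges: [-3.01, 3.01], [-1.01, 2.22], [0.06, 2.58], [-1.02, 4.17], [0.09, 2.62], [-3.14, 3.14]. Speed limits (rad/s): [2.57, 2.57, 3.14, 3.14, 3.14, 3.14].

### API

Orientations are given as a unit quaternion [w, x, y, z].
In Python, from plant import * gives the robot as it stands. The module is installed in compiled form; this text tells all that it offers.
- The arm moves only by the tool play_rows, never from a script. Its arguments are lists of equal length, an entry for each row: "linear": the shift along the world's x, y, z in m, a list of three; "turn": the turn about the world's z in degrees. A call has 1 to 8 rows; each row shifts and turns the commanded pose from where the row before left it; what a row does not reach is not made up. A row lasts 1/8 s, in which the tool goes at most 62.5 mm and 10.7 degrees, less where a joint would pass 70% of its speed; a pose out of reach is approached as far as the arm can. A call is refused whole if a number of a shift passes 0.0625 or a number of a turn 10.7, either way. A call with a gripper value outside its range is refused whole. "hand" is the finger opening in m, from 0 to 0.0854, set as the call begins (left out, the last holds). The fingers move at their own pace and stop on an object; the grip force is fixed at half the most. Time passes only in rows, so rows that do not move let the fingers close. It gives the time, the measured TCP pose, the force, the opening and the grip force at its end, in the units of the state.
- state(): the state, without advancing time (a new reading comes with each control period).
- grab_frame(name): name is "scene" or "top"; returns the picture (420x560x3 uint8, red, green, blue); there is no depth.
- camera_info(name): a dict with "camera_matrix" (3x3 intrinsics, pixels), "distortion" ([k1, k2, p1, p2, k3] as OpenCV has them; the pictures are not rectified), "origin" and "attitude" of the camera in the world. Camera axes: x right, y down, z forward; pixel columns grow to the right and rows downward; lengths in m; the calibration is good to about 2 mm. A picture is of the moment at which its call begins. camera_info takes no time and is no camera call.
- job_done(): hands the job in; it is judged then, once.
Trained networks look in the newest picture that a camera, given by its name, has taken for a name from the list of things; names that differ only in an ending like _2 or _b are one class to them, and where a whole thing is asked for, a point or a joint stands for the part that bears it (a point fixed in the world has none). Each returns a list of dicts, best first, with "p" (0 to 1); they miss things now and then, are a little off and sometimes report something else, mostly with a low value. They report only what shows in the picture. A call takes as long as a camera call. They do not tell look-alikes from the thing itself.
- trace(camera, thing): "region" (420x560 bool, what is visible of it) and "location" ([column, row] in pixels, amid what is visible of it).
The state is a dict: "time": time; "joint_pos": joint angles; "joint_vel": joint speeds; "joint_efforts": joint torques, N m; "tool_pos": TCP position; "tool_rot": TCP orientation; "contact_force": force on the tool from outside, world axes, zero at the start; "ft_torque": the same for the moment, N m; "gripper_width": opening from 0.0 (shut) to 1.0 (fully open); "grasp_force": force on a finger pad.
Only numpy, scipy, OpenCV 4.12 (cv2) and the standard library are available. Lean on these libraries where they do the work, as an engineer would, in place of code of your own. Each camera call takes 0.05 s, during which the arm holds its last target. There are 200 camera calls.

## Working session

There is one attempt and no reset: what is moved stays moved. The work goes in short steps, Python scripts to look and compute and a tool call to move; the robot and the scene stay as the last step left them, time stands still between calls to the robot, and variables do not carry over. Pictures are saved under pics/ and viewed, at most 10 in all, crops included, and the job is handed in when it is done.

Besides the shell and the picture viewer there is one more tool, called after "Request:" in YAML: its name, and indented under it one key for each argument. play_rows: Moves the arm, as the interface text tells. Its arguments: {"type":"object","properties":{"linear":{"type":"array","items":{"type":"array","items":{"type":"number"}}},"turn":{"type":"array","items":{"type":"number"}},"hand":{"type":"number"}},"required":["linear","turn"]}

```bash
mkdir -p pics; cat > h.py <<'E'
from plant import *
import numpy as np, cv2
from scipy.spatial.transform import Rotation as R
def cam(n):
    c=camera_info(n); K=np.array(c["camera_matrix"],float); D=np.array(c["distortion"],float)
    a=np.array(c["attitude"],float)
    M=a if a.shape==(3,3) else R.from_quat(a[[1,2,3,0]]).as_matrix()
    return K,D,np.array(c["origin"],float),M
def ray(n,uv):
    K,D,o,M=cam(n); p=cv2.undistortPoints(np.array([[uv]],float),K,D)[0,0]
    return o,M@np.array([p[0],p[1],1])
def onz(n,uv,z):
    o,d=ray(n,uv); return o+d*(z-o[2])/d[2]
def proj(n,P):
    K,D,o,M=cam(n); q,_=cv2.projectPoints(((np.atleast_2d(P)-o)@M),np.zeros(3),np.zeros(3),K,D); return q[:,0]
def save(n,f,crop=None,s=1):
    im=grab_frame(n)
    if crop: im=im[crop[1]:crop[3],crop[0]:crop[2]]
    im=cv2.resize(im,None,fx=s,fy=s,interpolation=cv2.INTER_CUBIC)
    cv2.imwrite("pics/"+f,im[:,:,::-1])
E
python3 - <<'E'
from h import *
save("top","t0.png");save("scene","s0.png")
for n in("top","scene"):
    print(n,cam(n)[2],cam(n)[3].round(3).tolist())
    for t in("press_bed","crosshead_top","carrier","carrier_knob","handle_mid"):
        for r in trace(n,t)[:3]: print(t,round(r["p"],2),r["location"],r["region"].sum() if r.get("region") is not None else None)
print(state())
E
```

```text
top [0.42122377 0.04308083 1.5220619 ] [[-0.0, -0.998, 0.064], [-1.0, 0.002, 0.029], [-0.029, -0.064, -0.998]]
press_bed 0.93 [300.6, 180.2] 2096
crosshead_top 0.55 [284.2, 155.0] 2433
carrier 0.88 [397.3, 307.0] 1684
carrier 0.71 [411.5, 149.2] 1742
carrier 0.66 [284.8, 199.2] 1519
carrier_knob 0.85 [409.4, 152.5] 1696
carrier_knob 0.71 [279.4, 199.7] 1583
carrier_knob 0.69 [401.7, 305.6] 1738
handle_mid 0.45 [266.0, 160.3] 84
scene [ 0.97470217 -0.62652031  1.03475402] [[0.814, 0.408, -0.414], [0.581, -0.58, 0.571], [-0.007, -0.705, -0.709]]
crosshead_top 0.87 [334.9, 241.9] 2679
carrier 0.92 [266.7, 383.5] 2310
carrier 0.7 [155.7, 283.9] 1509
carrier 0.59 [300.2, 250.9] 731
carrier_knob 0.89 [299.2, 253.7] 779
carrier_knob 0.89 [155.8, 284.0] 1484
carrier_knob 0.63 [270.9, 382.1] 2355
handle_mid 0.48 [336.7, 195.0] 146
{'time': 0.6, 'joint_pos': array([ 9.95979686e-01,  5.26730624e-02,  1.61288208e+00, -3.52751116e-05,
        1.47597174e+00, -1.18993277e-01]), 'joint_vel': array([ 0.0004421 , -0.00040607, -0.00195661,  0.00101824,  0.00027414,
       -0.00148019]), 'joint_efforts': array([-1.37753883e-03, -3.93406320e+01, -3.70229423e+01, -2.21456512e-04,
        7.56962800e-04, -6.88066308e-06]), 'tool_pos': array([0.27512851, 0.56118091, 0.23133101]), 'tool_rot': array([2.76929378e-05, 2.25942076e-01, 9.74140738e-01, 2.49563569e-05]), 'contact_force': array([-0.36412117,  0.04228396,  1.21520339]), 'ft_torque': array([-0.00136718,  0.00582037,  0.03687807]), 'grasp_force': 0.0, 'gripper_width': 1.0036224196112509}
```

View pics/t0.png

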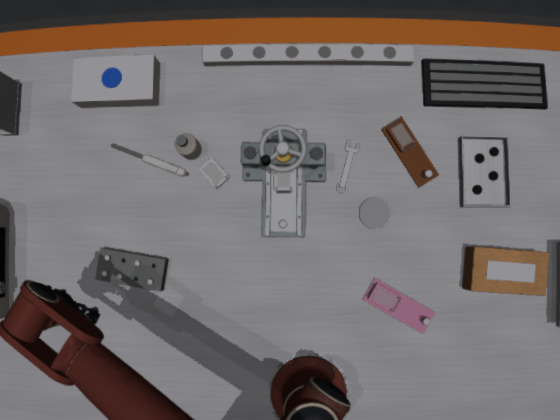

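View pics/s0.png

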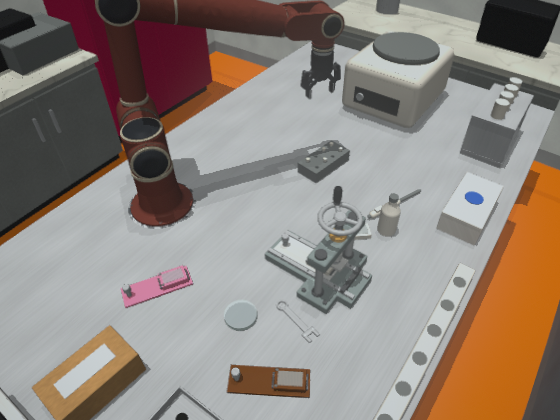

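Candidates for the carrier (top view): the pink one at (397,305), the brown one at (411,150), and the aluminium one in the press at (284,205) with its knob at about (283,224). I choose the aluminium one in the press. Next I check it in a close crop.

```bash
python3 - <<'E'
from h import *
a=grab_frame("top")[115:245,225:345]; b=grab_frame("scene")[175:315,255:380]
a=cv2.resize(a,(390,422),interpolation=cv2.INTER_CUBIC); b=cv2.resize(b,(377,422),interpolation=cv2.INTER_CUBIC)
cv2.imwrite("pics/c1.png",np.hstack([a,b])[:,:,::-1])
E
```

```text
(no output)
```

View pics/c1.png

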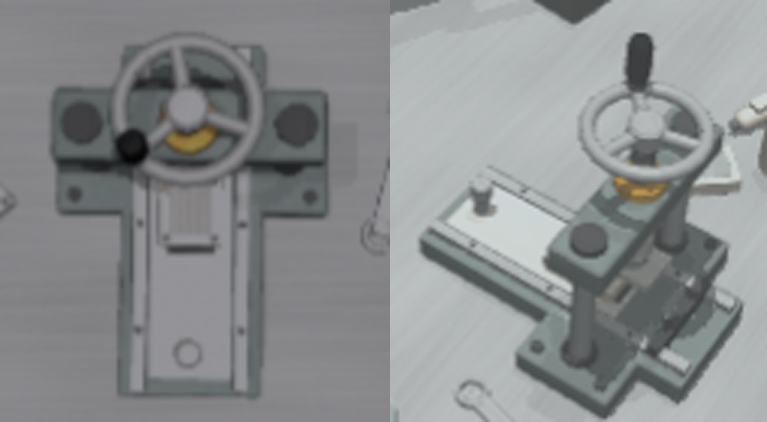

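The crop shows the bare aluminium sled between the rails of the grey press: knob at about (282.5,224) in the top image, handle top at about (265,160), loading end at row 237. The cartridge is partly under the crosshead. Now I fit the press pose.

```bash
python3 - <<'E'
from h import *
from scipy.optimize import least_squares
T=lambda x,y:[225+x/3.25,115+y/3.246]
S=lambda x,y:[255+(x-390)/3.016,175+y/3.014]
top=[((-.205,.06,.028),T(118,396)),((-.205,-.06,.028),T(260,397)),((.028,.105,.187),T(53,89)),((.028,-.105,.187),T(327,90)),((-.028,.105,.187),T(53,161)),((-.028,-.105,.187),T(327,162)),((0,.082,.19),T(81,123)),((0,-.082,.19),T(297,124))]
sc=[((-.205,.06,.028),S(487,167)),((-.205,-.06,.028),S(421,237)),((0,-.082,.19),S(588,238)),((.028,-.105,.187),S(597,270)),((-.028,-.105,.187),S(548,245)),((.095,-.06,.028),S(677,388)),((.095,.06,.028),S(742,300))]
def W(p,m):
    c,s=np.cos(p[2]),np.sin(p[2]); m=np.array(m); return np.c_[p[0]+c*m[:,0]-s*m[:,1],p[1]+s*m[:,0]+c*m[:,1],m[:,2]]
def f(p,l):
    return np.concatenate([(proj(n,W(p,[a for a,_ in L]))-np.array([b for _,b in L])).ravel() for n,L in l])
for l in ([("top",top)],[("scene",sc)],[("top",top),("scene",sc)]):
    r=least_squares(f,[.6,0,0],args=(l,),loss="soft_l1"); p=r.x; print(p.round(4),np.degrees(p[2]).round(2),np.abs(f(p,l)).max().round(2)); print(f(p,l).round(1))
k=onz("top",T(187,353),.077)
c,s=np.cos(p[2]),np.sin(p[2]); Ri=np.array([[c,s],[-s,c]])
print("knob",k,Ri@(k[:2]-p[:2]))
def tri(a,b):
    A=[];B=[]
    for n,uv in(("top",a),("scene",b)):
        o,d=ray(n,uv); d/=np.linalg.norm(d); Q=np.eye(3)-np.outer(d,d); A.append(Q);B.append(Q@o)
    return np.linalg.solve(sum(A),sum(B))
h=tri(T(131,145),S(640,38)); print("handletop",h,Ri@(h[:2]-p[:2]))
h=tri(T(187,106),S(648,122)); print("hub",h,Ri@(h[:2]-p[:2]))
print("handle mid @z",[ (onz("top",T(131,146),z)[:2]).round(4) for z in(.27,.29,.3)])
E
```

```text
[ 0.6418  0.0679 -0.0122] -0.7 0.74
[ 0.2  0.   0.4  0.2 -0.3 -0.4  0.2 -0.1 -0.7 -0.3  0.1  0.1  0.   0.1
  0.1  0.3]
[ 0.6432  0.0663 -0.0144] -0.83 1.92
[ 0.2 -1.3 -1.5 -0.5 -0.4  0.6  1.   1.9 -1.6 -0.3  0.8 -0.3  0.5 -0.1]
[ 0.6421  0.0676 -0.0129] -0.74 1.67
[ 0.3 -0.1  0.5  0.1 -0.1 -0.6  0.3 -0.2 -0.6 -0.4  0.2  0.   0.2 -0.1
  0.3  0.2  0.1 -1.6 -1.6 -0.9 -0.4  0.1  1.   1.4 -1.7 -0.7  0.8 -0.8
  0.4 -0.6]
knob [0.47206409 0.07186271 0.077     ] [-0.17009932  0.00211007]
handletop [0.60872321 0.10644626 0.30702781] [-0.03389637  0.03844866]
hub [0.64371502 0.06837524 0.26009302] [0.00158227 0.0008309 ]
handle mid @z [array([0.6128, 0.1078]), array([0.6098, 0.1068]), array([0.6083, 0.1062])]
```

Request:
play_rows:
  linear:
    - [0.0175,-0.06,0]
    - [0.0175,-0.06,0]
    - [0.0175,-0.06,0]
    - [0.0175,-0.06,0]
    - [0.0175,-0.06,0]
    - [0.0175,-0.06,0]
    - [0.0175,-0.06,0]
    - [0.0175,-0.06,0]
  turn: [3.2,3.2,3.2,3.2,3.2,3.2,3.2,3.2]
  hand: 0

```text
time: 1.7
tool_pos: [0.4154, 0.0793, 0.2318]
tool_rot: [0.001, 0.003, 1.0, 0.0]
contact_force: [1.8, -0.2, -0.2]
gripper_width: 0.002
grasp_force: 0.0
```

Request:
play_rows:
  linear:
    - [0,-0.009,-0.03]
    - [0,0,-0.05]
    - [0,0,-0.05]
    - [0,0,-0.035]
    - [0,0,-0.014]
    - [0,0,0]
  turn: [0,0,0,0,0,0]

```text
time: 2.45
tool_pos: [0.4149, 0.0722, 0.0521]
tool_rot: [-0.001, 0.004, 1.0, -0.0]
contact_force: [-0.5, 0.3, 0.8]
gripper_width: 0.0
grasp_force: 0.0
```

```bash
python3 - <<'E'
from h import *
a=grab_frame("top")[115:245,225:345]; b=grab_frame("scene")[175:315,225:380]
a=cv2.resize(a,(390,422),interpolation=cv2.INTER_CUBIC); b=cv2.resize(b,(400,361),interpolation=cv2.INTER_CUBIC)
b=np.vstack([b,np.zeros((61,400,3),np.uint8)])
cv2.imwrite("pics/c2.png",np.hstack([a,b])[:,:,::-1])
print(state()["tool_pos"])
E
```

```text
[0.41651462 0.07220925 0.05404554]
```

View pics/c2.png

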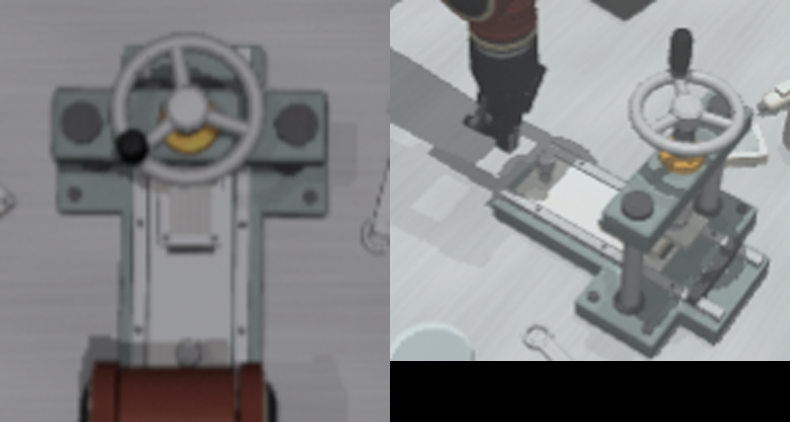

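The closed fingers stand behind the knob and are in line with it, at about (187,352) in the crop. I start the push.

Request:
play_rows:
  linear:
    - [0.014,0,0]
    - [0.014,0,0]
    - [0.007,0,0]
    - [0.007,0,0]
    - [0.007,0,0]
    - [0.007,0,0]
    - [0.007,0,0]
  turn: [0,0,0,0,0,0,0]

```text
time: 3.42
tool_pos: [0.4764, 0.0724, 0.0532]
tool_rot: [-0.003, 0.004, 1.0, 0.0]
contact_force: [-9.9, -0.0, 7.8]
gripper_width: -0.004
grasp_force: 5.2
```

Request:
play_rows:
  linear:
    - [0.004,0,0]
    - [0.004,0,0]
    - [0.003,0,0]
    - [0.002,0,0]
  turn: [0,0,0,0]

```text
time: 3.92
tool_pos: [0.4894, 0.0724, 0.0532]
tool_rot: [-0.003, 0.004, 1.0, 0.0]
contact_force: [-10.5, -0.6, 8.5]
gripper_width: 0.003
grasp_force: 5.2
```

Request:
play_rows:
  linear:
    - [0.002,0,0]
    - [0.002,0,0]
    - [0.002,0,0]
  turn: [0,0,0]

```text
time: 4.3
tool_pos: [0.4918, 0.0724, 0.0531]
tool_rot: [-0.008, 0.004, 1.0, -0.0]
contact_force: [-27.2, -0.0, 21.8]
gripper_width: 0.002
grasp_force: 14.0
```

Request:
play_rows:
  linear:
    - [-0.03,0,0]
    - [-0.03,0,0.02]
    - [0,0,0.06]
    - [0,0,0.06]
    - [0,0,0.06]
    - [0,0,0.06]
    - [0,0,0.02]
    - [0,0,0]
  turn: [0,0,0,0,0,0,0,0]
  hand: 0.0

```text
time: 5.3
tool_pos: [0.4377, 0.0722, 0.3344]
tool_rot: [0.002, 0.004, 1.0, 0.0]
contact_force: [-0.1, -1.0, -0.4]
gripper_width: -0.0
grasp_force: 0.0
```

```bash
python3 - <<'E'
from h import *
a=grab_frame("top")[115:245,225:345]; b=grab_frame("scene")[175:315,225:380]
a=cv2.resize(a,(390,422),interpolation=cv2.INTER_CUBIC); b=cv2.resize(b,(400,361),interpolation=cv2.INTER_CUBIC)
b=np.vstack([b,np.zeros((61,400,3),np.uint8)])
cv2.imwrite("pics/c3.png",np.hstack([a,b])[:,:,::-1])
print(state()["tool_pos"],state()["contact_force"])
E
```

```text
[0.43644594 0.07219646 0.33032119] [ 1.59586407 -0.01742573 -0.16188705]
```

View pics/c3.png

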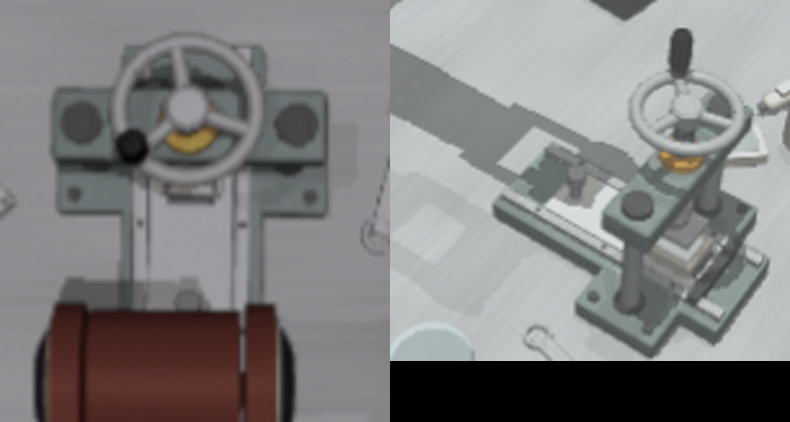

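The knob has moved from crop row 353 to 301 (about 41 mm), so the carrier is home as predicted, and the wheel has not moved. Next I go above the handle with the gripper open.

Request:
play_rows:
  linear:
    - [0.03,0.006,0.005]
    - [0.045,0.009,0]
    - [0.045,0.009,0]
    - [0.04,0.007,0]
    - [0.0125,0.0025,0]
    - [0,0,0]
  turn: [0,0,0,0,0,0]
  hand: 0.06

```text
time: 6.15
tool_pos: [0.6089, 0.1057, 0.3347]
tool_rot: [-0.002, 0.004, 1.0, -0.0]
contact_force: [0.1, 0.7, 0.8]
gripper_width: 0.701
grasp_force: 0.0
```

```bash
python3 - <<'E'
from h import *
s=state();print(s["tool_pos"],s["tool_rot"],s["contact_force"],s["gripper_width"])
b=grab_frame("scene")[100:260,260:420]
cv2.imwrite("pics/c4.png",cv2.resize(b,(560,560),interpolation=cv2.INTER_CUBIC)[:,:,::-1])
for z in (.25,.284,.307): print(proj("scene",[.6095,.1055,z]))
E
```

```text
[0.60893035 0.10565058 0.33470318] [-2.31355551e-03  4.44135260e-03  9.99987448e-01 -1.59897806e-04] [0.09530721 0.70558026 0.81345775] 0.7010149601250851
[[335.81883638 204.39936464]]
[[336.84539217 194.75258351]]
[[337.56283717 187.98670781]]
```

View pics/c4.png

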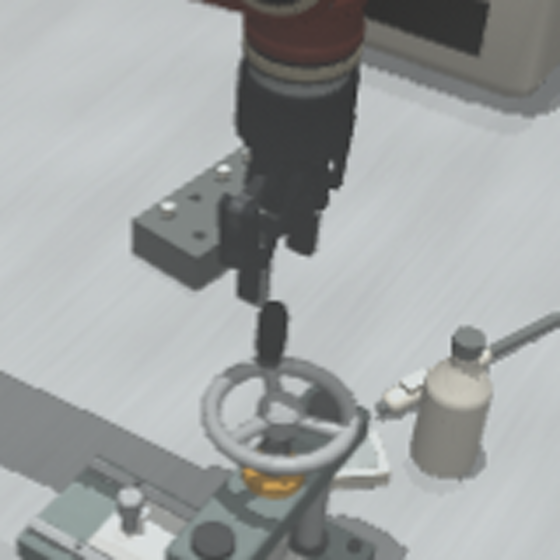

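The gripper is centred above the handle, which spans crop (272,303) to (270,362). That agrees with a mid height of 0.284. I descend and grip.

Request:
play_rows:
  linear:
    - [0,0,-0.025]
    - [0,0,-0.025]
    - [0,0,-0.017]
    - [0,0,0]
  turn: [0,0,0,0]

```text
time: 6.7
tool_pos: [0.6082, 0.1055, 0.2687]
tool_rot: [-0.002, 0.005, 1.0, -0.0]
contact_force: [0.3, -0.1, 0.8]
gripper_width: 0.703
grasp_force: 0.0
```

Request:
play_rows:
  linear:
    - [0,0,0]
    - [0,0,0]
    - [0,0,0]
    - [0,0,0]
  turn: [0,0,0,0]
  hand: 0

```text
time: 7.2
tool_pos: [0.6102, 0.1057, 0.2721]
tool_rot: [0.001, 0.004, 1.0, 0.0]
contact_force: [-1.6, -0.5, 6.2]
gripper_width: 0.246
grasp_force: 59.2
```

Request:
play_rows:
  linear:
    - [0,0,0]
    - [0,0,0]
    - [0,0,-0.005]
    - [0,0,0]
  turn: [0,0,0,0]
  hand: 0.05

```text
time: 7.7
tool_pos: [0.6091, 0.1056, 0.264]
tool_rot: [-0.001, 0.005, 1.0, -0.0]
contact_force: [-0.0, 0.5, -0.5]
gripper_width: 0.583
grasp_force: 0.0
```

Request:
play_rows:
  linear:
    - [0,0,0]
    - [0,0,0]
    - [0,0,0]
    - [0,0,0]
  turn: [0,0,0,0]
  hand: 0

```text
time: 8.2
tool_pos: [0.6096, 0.1057, 0.2654]
tool_rot: [0.0, 0.004, 1.0, 0.0]
contact_force: [-1.0, -0.6, 0.3]
gripper_width: 0.248
grasp_force: 58.8
```

```bash
python3 - <<'E'
import numpy as np
a=np.radians(49.5+15*np.arange(0,25)); P=.0501*np.c_[-np.cos(a),np.sin(a)]
for k,d in enumerate(np.diff(P,axis=0)): print(k+1, 49.5+15*(k+1), (d*1000).round(1), 'tangent',np.round([np.sin(a[k+1]),np.cos(a[k+1])],2))
E
```

```text
1 64.5 [11.   7.1] tangent [0.9  0.43]
2 79.5 [12.4  4. ] tangent [0.98 0.18]
3 94.5 [13.1  0.7] tangent [ 1.   -0.08]
4 109.5 [12.8 -2.7] tangent [ 0.94 -0.33]
5 124.5 [11.7 -5.9] tangent [ 0.82 -0.57]
6 139.5 [ 9.7 -8.8] tangent [ 0.65 -0.76]
7 154.5 [  7.1 -11. ] tangent [ 0.43 -0.9 ]
8 169.5 [  4.  -12.4] tangent [ 0.18 -0.98]
9 184.5 [  0.7 -13.1] tangent [-0.08 -1.  ]
10 199.5 [ -2.7 -12.8] tangent [-0.33 -0.94]
11 214.5 [ -5.9 -11.7] tangent [-0.57 -0.82]
12 229.5 [-8.8 -9.7] tangent [-0.76 -0.65]
13 244.5 [-11.   -7.1] tangent [-0.9  -0.43]
14 259.5 [-12.4  -4. ] tangent [-0.98 -0.18]
15 274.5 [-13.1  -0.7] tangent [-1.    0.08]
16 289.5 [-12.8   2.7] tangent [-0.94  0.33]
17 304.5 [-11.7   5.9] tangent [-0.82  0.57]
18 319.5 [-9.7  8.8] tangent [-0.65  0.76]
19 334.5 [-7.1 11. ] tangent [-0.43  0.9 ]
20 349.5 [-4.  12.4] tangent [-0.18  0.98]
21 364.5 [-0.7 13.1] tangent [0.08 1.  ]
22 379.5 [ 2.7 12.8] tangent [0.33 0.94]
23 394.5 [ 5.9 11.7] tangent [0.57 0.82]
24 409.5 [8.8 9.7] tangent [0.76 0.65]
```

Request:
play_rows:
  linear:
    - [0.011,0.0071,-0.0007]
    - [0.0124,0.004,-0.0006]
    - [0.0131,0.0007,-0.0007]
  turn: [0,0,0]

```text
time: 8.57
tool_pos: [0.6448, 0.1177, 0.2635]
tool_rot: [-0.002, 0.004, 1.0, -0.0]
contact_force: [-8.5, -2.0, 3.4]
gripper_width: 0.25
grasp_force: 59.4
```

Request:
play_rows:
  linear:
    - [0.0128,-0.0027,-0.0007]
    - [0.0117,-0.0059,-0.0006]
    - [0.0097,-0.0088,-0.0007]
  turn: [0,0,0]

```text
time: 8.95
tool_pos: [0.6792, 0.1015, 0.2615]
tool_rot: [-0.002, 0.004, 1.0, 0.001]
contact_force: [-7.7, 3.3, 3.6]
gripper_width: 0.25
grasp_force: 59.4
```

Request:
play_rows:
  linear:
    - [0.0071,-0.011,-0.0007]
    - [0.004,-0.0124,-0.0006]
    - [0.0007,-0.0131,-0.0007]
  turn: [0,0,0]

```text
time: 9.32
tool_pos: [0.6922, 0.0661, 0.2596]
tool_rot: [0.0, 0.004, 1.0, 0.002]
contact_force: [-2.2, 7.1, 1.0]
gripper_width: 0.255
grasp_force: 59.4
```

Request:
play_rows:
  linear:
    - [-0.0027,-0.0128,-0.0007]
    - [-0.0059,-0.0117,-0.0006]
    - [-0.0088,-0.0097,-0.0007]
  turn: [0,0,0]

```text
time: 9.7
tool_pos: [0.6761, 0.031, 0.2576]
tool_rot: [0.002, 0.004, 1.0, 0.002]
contact_force: [5.5, 6.8, 0.5]
gripper_width: 0.253
grasp_force: 59.1
```

Request:
play_rows:
  linear:
    - [-0.011,-0.0071,-0.0007]
    - [-0.0124,-0.004,-0.0006]
    - [-0.0131,-0.0007,-0.0007]
  turn: [0,0,0]

```text
time: 10.07
tool_pos: [0.6399, 0.0178, 0.2556]
tool_rot: [0.003, 0.005, 1.0, 0.0]
contact_force: [8.2, 2.8, -2.2]
gripper_width: 0.249
grasp_force: 59.0
```

Request:
play_rows:
  linear:
    - [-0.0128,0.0027,-0.0007]
    - [-0.0117,0.0059,-0.0006]
    - [-0.0097,0.0088,-0.0007]
  turn: [0,0,0]

```text
time: 10.45
tool_pos: [0.6055, 0.0337, 0.2536]
tool_rot: [0.003, 0.005, 1.0, -0.001]
contact_force: [7.7, -3.2, -1.5]
gripper_width: 0.248
grasp_force: 59.1
```

Request:
play_rows:
  linear:
    - [-0.0071,0.011,-0.0007]
    - [-0.004,0.0124,-0.0006]
    - [-0.0007,0.0131,-0.0007]
  turn: [0,0,0]

```text
time: 10.82
tool_pos: [0.5922, 0.0693, 0.2516]
tool_rot: [0.0, 0.005, 1.0, -0.003]
contact_force: [1.5, -7.7, 0.8]
gripper_width: 0.25
grasp_force: 59.5
```

Request:
play_rows:
  linear:
    - [0.0027,0.0128,-0.0007]
    - [0.0059,0.0117,-0.0006]
    - [0.0088,0.0097,-0.0007]
  turn: [0,0,0]

```text
time: 11.2
tool_pos: [0.6085, 0.1048, 0.2495]
tool_rot: [-0.002, 0.005, 1.0, -0.001]
contact_force: [-5.5, -5.2, 3.4]
gripper_width: 0.256
grasp_force: 59.7
```

Request:
play_rows:
  linear:
    - [0.011,0.0071,-0.0007]
    - [0.0124,0.004,-0.0006]
    - [0.0131,0.0007,-0.0007]
  turn: [0,0,0]

```text
time: 11.58
tool_pos: [0.6449, 0.1177, 0.2475]
tool_rot: [-0.002, 0.004, 1.0, -0.0]
contact_force: [-7.1, -2.4, 2.5]
gripper_width: 0.252
grasp_force: 59.8
```

Request:
play_rows:
  linear:
    - [0.0128,-0.0027,-0.0007]
    - [0.0117,-0.0059,-0.0006]
    - [0.0097,-0.0088,-0.0007]
  turn: [0,0,0]

```text
time: 11.95
tool_pos: [0.6792, 0.1015, 0.2455]
tool_rot: [-0.002, 0.004, 1.0, 0.001]
contact_force: [-8.0, 2.8, 3.3]
gripper_width: 0.25
grasp_force: 59.9
```

Request:
play_rows:
  linear:
    - [0.0071,-0.011,-0.0007]
    - [0.004,-0.0124,-0.0006]
    - [0.0007,-0.0131,-0.0007]
  turn: [0,0,0]

```text
time: 12.32
tool_pos: [0.6922, 0.066, 0.2435]
tool_rot: [-0.0, 0.004, 1.0, 0.002]
contact_force: [-2.0, 7.3, 1.3]
gripper_width: 0.253
grasp_force: 59.8
```

Request:
play_rows:
  linear:
    - [-0.0027,-0.0128,-0.0007]
    - [-0.0059,-0.0117,-0.0006]
    - [-0.0088,-0.0097,-0.0007]
  turn: [0,0,0]

```text
time: 12.7
tool_pos: [0.6771, 0.032, 0.2418]
tool_rot: [0.004, 0.004, 1.0, 0.003]
contact_force: [9.2, 9.2, -2.7]
gripper_width: 0.251
grasp_force: 59.5
```

The tangential force rose from about 7–8.6 N to 13 N, so the foot met the cartridge within this step, at about 515° ± 21° of travel. Half a turn more ends near 697°, which is about 160° further.

Request:
play_rows:
  linear:
    - [-0.011,-0.0071,-0.0007]
    - [-0.0124,-0.004,-0.0006]
    - [-0.0131,-0.0007,-0.0007]
  turn: [0,0,0]

```text
time: 13.08
tool_pos: [0.6413, 0.0177, 0.2398]
tool_rot: [0.005, 0.005, 1.0, 0.0]
contact_force: [12.8, 2.6, -3.6]
gripper_width: 0.252
grasp_force: 59.3
```

Request:
play_rows:
  linear:
    - [-0.0128,0.0027,-0.0007]
    - [-0.0117,0.0059,-0.0006]
    - [-0.0097,0.0088,-0.0007]
  turn: [0,0,0]

```text
time: 13.45
tool_pos: [0.6067, 0.0325, 0.2378]
tool_rot: [0.004, 0.005, 1.0, -0.003]
contact_force: [11.9, -7.2, -4.6]
gripper_width: 0.252
grasp_force: 59.5
```

Request:
play_rows:
  linear:
    - [-0.0071,0.011,-0.0007]
    - [-0.004,0.0124,-0.0006]
    - [-0.0007,0.0131,-0.0007]
    - [0.0027,0.0128,-0.0007]
    - [0.0036,0.0079,-0.0004]
    - [0,0,0]
    - [0,0,0]
  turn: [0,0,0,0,0,0,0]

```text
time: 14.32
tool_pos: [0.5974, 0.09, 0.2346]
tool_rot: [-0.002, 0.005, 1.0, -0.002]
contact_force: [-6.4, -7.2, 4.7]
gripper_width: 0.251
grasp_force: 60.4
```

Measured travel is about 697°, as wanted. Release.

Request:
play_rows:
  linear:
    - [0,0,0]
    - [0,0,0]
    - [0,0,0]
    - [0,0,0.02]
    - [0,0,0.04]
    - [0,0,0.05]
    - [0,0,0.04]
    - [0,0,0]
  turn: [0,0,0,0,0,0,0,0]
  hand: 0.05

```text
time: 15.32
tool_pos: [0.6, 0.0924, 0.3916]
tool_rot: [0.005, 0.004, 1.0, 0.0]
contact_force: [0.3, 0.1, -0.3]
gripper_width: 0.58
grasp_force: 0.0
```

Request:
play_rows:
  linear:
    - [-0.05,0.03,0.02]
    - [-0.06,0.06,0]
    - [-0.05,0.06,0]
    - [0,0.06,0]
    - [0,0.03,0]
    - [0,0,0]
  turn: [0,0,0,0,0,0]

```text
time: 16.08
tool_pos: [0.4635, 0.3059, 0.4035]
tool_rot: [-0.001, 0.003, 1.0, -0.0]
contact_force: [-0.2, -0.2, -0.3]
gripper_width: 0.584
grasp_force: 0.0
```

```bash
python3 - <<'E'
from h import *
a=grab_frame("top")[115:245,225:345]; b=grab_frame("scene")[175:315,225:380]
a=cv2.resize(a,(390,422),interpolation=cv2.INTER_CUBIC); b=cv2.resize(b,(400,361),interpolation=cv2.INTER_CUBIC)
b=np.vstack([b,np.zeros((61,400,3),np.uint8)])
cv2.imwrite("pics/c5.png",np.hstack([a,b])[:,:,::-1])
print(state()["tool_pos"],state()["contact_force"])
E
```

```text
[0.4641649  0.30409215 0.40394022] [ 0.10934996 -0.35982684  0.2110821 ]
```

View pics/c5.png

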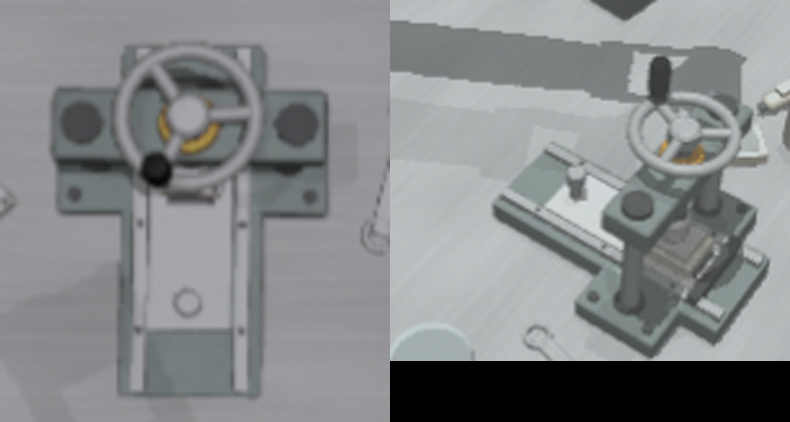

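The carrier is home (knob at crop (187,302)), the foot is down on the cartridge, and the handle stands at (156,170) as intended. The gripper is clear, so I hand the job in.

```bash
python3 -c "
from plant import *
print(job_done())"
```

```text
the job is handed in; nothing more can be done
None
```

The job is handed in at about 16 s of the 72 s: the carrier is pushed home against the end stop, the foot met the cartridge about 1.43 turns from the start (within about 0.06 turn), and the wheel was wound about half a turn more, then released with the arm clear; the hand-in call returned no verdict.

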